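# Open the diffuser carton and put in the reed

## Task

Fold all four top flaps of the small carton well back outward, roughly halfway from upright to level or further, so that its contents are exposed. Then take the wooden reed out of its block and slip it down through the neck of the bottle in the carton until it stands on the bottle's bottom. Leave the bottle standing in its pocket, and do not knock over or shove away the things standing around.

Things in the scene. Friction and masses are not known exactly. Their poses are not given: they have to be found in the camera images.
- carton: Open-topped brown carton, fixed, outside 168 (x) by 158 (y) by 115 mm high, walls and floor 4 mm. Origin: centre of its underside; x towards the flap_far side, y towards the flap_left side. A card insert 40 mm high on its floor has two square 58 mm pockets at carton x = -36 and +36 mm, y = 0; the bottle stands in one, the candle jar in the other.
- flap_near (a joint): Hinge angle of the carton's near (-x) top flap, rad: 0 = shut, level over the opening; 1.57 = upright; 3.14 would be level outside (stop at 2.9). 4 mm card, 50 mm from hinge to free edge, 124 mm wide at the hinge, stepping to 88 mm wide from 20 mm out, lying under the side flaps. Hinge along carton x = -84 mm, z = 117 mm. It stays where it is left.
- flap_far (a joint): Hinge angle of the carton's far (+x) top flap, rad: 0 = shut, level over the opening; 1.57 = upright; 3.14 would be level outside (stop at 2.9). 4 mm card, 50 mm from hinge to free edge, 124 mm wide at the hinge, stepping to 88 mm wide from 20 mm out, lying under the side flaps. Hinge along carton x = +84 mm, z = 117 mm. It stays where it is left.
- flap_right (a joint): Hinge angle of the carton's right (-y) top flap, rad: 0 = shut, level over the opening; 1.57 = upright; 3.14 would be level outside (stop at 2.9). 4 mm card, 50 mm from hinge to free edge, 160 mm wide, lying over the near and far flaps, which push it up if they are raised first. Hinge along carton y = -79 mm, z = 122 mm. It stays where it is left.
- flap_left (a joint): Hinge angle of the carton's left (+y) top flap, rad: 0 = shut, level over the opening; 1.57 = upright; 3.14 would be level outside (stop at 2.9). 4 mm card, 50 mm from hinge to free edge, 160 mm wide, lying over the near and far flaps, which push it up if they are raised first. Hinge along carton y = +79 mm, z = 122 mm. It stays where it is left.
- bottle: White ceramic bottle, open at the top, 54 mm in diameter up to 48 mm, narrowing to a neck 24 mm outside and 16 mm inside from 62 mm up to its mouth at 85 mm; bottom 5 mm thick. Loose in its pocket. Origin: centre of its underside, z up; it stands on the carton's floor 4 mm above the counter.
- bottle_mouth (a point): Centre of the bottle's mouth, 85 mm above the bottle's underside.
- candle_jar: White ceramic candle jar with a flat closed top, 54 mm in diameter, 74 mm high, loose in the other pocket. Origin: centre of its underside.
- reed: Light wooden reed, a straight rod 8 mm in diameter and 200 mm long, standing upright in the block. Origin: centre of its lower end; z along it, up. Held, it can be gripped anywhere near its top.
- reed_top (a point): Centre of the reed's upper end.
- block: Dark wooden block 56 by 56 by 50 mm high, fixed to the counter, with a 10 mm bore 40 mm deep in the middle of its top that holds the reed. Origin: centre of its underside.
- canister: Steel canister, 72 mm in diameter, 118 mm high, loose, on the other side of the carton from the block. Origin: centre of its underside.
- mill: Dark wooden pepper mill, 48 mm in diameter, 158 mm high, loose, beside the carton's far right corner. Origin: centre of its underside.
- spice_jar: Glass spice jar with a black cap, 44 mm in diameter, 95 mm high, loose, beside the carton's far left corner. Origin: centre of its underside.
- salt_jar: Small glass salt jar with a steel cap, 36 mm in diameter, 60 mm high, loose, beside the carton's near right corner. Origin: centre of its underside.

How it is judged (in metres and radians):
On the way, in this order (a step that is already met when the one before it is completed fails the run):
1. all four flaps are folded well back, the reed still standing in its block (value of joint each of flap_near, flap_far, flap_right, flap_left above 2.2 rad and horizontal distance between reed and block below 0.02 m and height (world z) of reed below 0.03 m), for 0.2 s.
2. the reed stands in the bottle (z of reed in the frame of bottle between -0.002 and 0.015 m and distance between reed and bottle below 0.03 m and angle between reed's own z axis and vertical below 0.5 rad), for 0.2 s.
At the end, for the whole second after the job is handed in: All four flaps at 2.2 rad or more; the reed's lower end inside the bottle, under 15 mm above the bottle's underside, the reed within 0.5 rad of upright; the bottle upright (0.12 rad) on the carton's floor in its pocket; reed and bottle at rest (all of step 2 and value of joint each of flap_near, flap_far, flap_right, flap_left above 2.2 rad and angle between bottle's own z axis and vertical below 0.12 rad and z of bottle in the frame of carton between 0 and 0.012 m and linear speed of each of reed, bottle below 0.05 m/s); the robot touches nothing.
It fails at once if the bottle is tipped over by more than 0.35 rad or pulled more than 30 mm out of its place (angle between bottle's own z axis and vertical above 0.35 rad or distance of bottle from where it was at the start of the episode above 0.03 m).
It fails at once if a bystander (canister, mill, spice jar, salt jar) is knocked over (0.5 rad) or shoved more than 50 mm, or the candle jar more than 30 mm (angle between any of canister, mill, spice_jar, salt_jar's own z axis and vertical above 0.5 rad or distance of any of canister, mill, spice_jar, salt_jar from where it was at the start of the episode above 0.05 m or distance of candle_jar from where it was at the start of the episode above 0.03 m).
It also fails if it takes over 72 s, if anything falls off the work surface, if the arm or the gripper's body presses on something with over 40 N, if the wrist force passes 120 N, or if a joint passes its speed limit or range.

## Robot

A 6-joint arm with a two-finger parallel gripper is mounted at the origin on the work surface. World frame = base frame: x ahead of the robot, y to its left, z up, the work surface at z = 0. Lengths are in m, angles in degrees, forces in N, time in s.
With the tool pointing down it reaches from about 0.35 to 0.875 m from the base axis. Payload 4.2 kg.
Tool frame: the origin (TCP) lies midway between the tips of the shut fingers; the grasp point (between the pads) lies 19 mm behind it; z points along the fingers, y is the line along which they close (so a half turn about z gives the same grasp; the last joint's range is limited). The gripper opens to 87 mm and grips with 3 to 60 N. Pads are 19 mm wide; open, the fingers measure 117 mm over their backs; the gripper's body (75 mm by 190 mm) begins 51 mm behind the grasp point.
Start: joints at [83.744, 22.042, 0.453, 0, -68.411, -14.817], TCP at [0.225, 0.583, 0.223] pointing down, gripper open.
Joint ranges: [-179.83, 179.83], [-69.29, 118.12], [-61.27, 80.66], [-181.25, 117.63], [-171.15, -9.14], [-177.46, 177.46]. Speed limits (degrees/s): [159.86, 159.86, 180, 180, 180, 180].

## Interface

Orientations are given as a 3x3 rotation matrix whose columns are the frame's x, y, z axes.
In Python, from station import * gives the robot as it stands.
- The arm moves only by the tool move_arm, never from a script. Its argument "targets" is text: rows parted by semicolons, each of 4 numbers parted by spaces: the shift along the world's x, y, z in units of 25 mm (1.0 is 25 mm), then the turn about the world's z in units of 5 degrees (1.0 is 5 degrees). In form: tx ty tz spin; .... A call has 1 to 10 rows; each row shifts and turns the commanded pose from where the row before left it; what a row does not reach is not made up. A row lasts 1/12 s, in which the tool goes at most 41.7 mm and 7.16 degrees, less where a joint would pass 70% of its speed; a pose out of reach is approached as far as the arm can. A call is refused whole if a number of a shift passes 1 or a number of a turn 1, either way. A call with a gripper value outside its range is refused whole. "gripper" is the finger opening in mm, from 0 to 87, set as the call begins (left out, the last holds). The fingers move at their own pace and stop on an object; the grip force is fixed at half the most. Time passes only in rows, so rows that do not move let the fingers close. It gives the time, the measured TCP pose, the force, the opening and the grip force at its end, in the units of the state.
- sense(): the state, without advancing time (a new reading comes with each control period).
- capture(name): name is "scene" or "top" or "wrist"; returns a dict with "image" (400x640x3 uint8, blue, green, red), "fx", "fy", "cx", "cy" (pixels), "world_from_camera" (4x4, takes a point from camera to world coordinates); the wrist camera has in their place "hand_eye" (4x4, takes a point from camera to tool coordinates, whose origin is the TCP and whose axes are the flange's). Camera axes: x right, y up, looking along -z (the intrinsics and any distortion apply to the point x, -y, -z); pixel columns grow to the right and rows downward; lengths in m; the calibration is good to about 2 mm. A picture is of the moment at which its call begins: read the wrist's pose just before it. There is no depth.
- finish_job(): hands the job in; it is judged then, once.
The state is a dict: "time_s": time; "joints": joint angles; "joint_velocities": joint speeds; "effort": joint torques, N m; "tcp_pos": TCP position; "ee_rot": TCP orientation; "wrist_force": force on the tool from outside, world axes, zero at the start; "moment": the same for the moment, N m; "gripper_width": opening from 0.0 (shut) to 1.0 (fully open); "gripper_force": force on a finger pad.
Only numpy, scipy, OpenCV 4.12 (cv2) and the standard library are available. Lean on these libraries where they do the work, as an engineer would, in place of code of your own. Each camera call takes 0.05 s, during which the arm holds its last target. There are 200 camera calls.

## Working session

There is one attempt and no reset: what is moved stays moved. The work goes in short steps, Python scripts to look and compute and a tool call to move; the robot and the scene stay as the last step left them, time stands still between calls to the robot, and variables do not carry over. Pictures are saved under pics/ and viewed, at most 10 in all, crops included, and the job is handed in when it is done.

Besides the shell and the picture viewer there is one more tool, called after "Emit:" by a JSON object that holds its "api" and its "payload", one argument or row to a line. move_arm: Moves the arm, as the interface text tells. Its arguments: {"type":"object","properties":{"targets":{"type":"string"},"gripper":{"type":"number"}},"required":["targets"]}

```bash
mkdir -p pics; ls; python3 - <<'E'
from station import *
import cv2,numpy as np
s=sense();print(s['time_s'],s['tcp_pos'],s['ee_rot'])
for n in ('scene','top'):
    c=capture(n);cv2.imwrite(f'pics/{n}0.png',c['image']);print(n,c['fx'],c['fy'],c['cx'],c['cy'],np.round(c['world_from_camera'],4).tolist(),[k for k in c])
    np.save(f'{n}T.npy',c['world_from_camera'])
E
```

```text
pics
0.0 [0.22447771 0.58265067 0.22145817] [[ 9.33067971e-01 -3.59699399e-01 -7.09972387e-04]
 [-3.59700091e-01 -9.33065701e-01 -2.05938916e-03]
 [ 7.83101591e-05  2.17692719e-03 -9.99997627e-01]]
scene 471.9009154062521 471.9009154062521 315.3711638497005 193.84717401393058 [[-0.0367, -0.6634, 0.7474, 1.3852], [0.9992, -0.0111, 0.0393, 0.044], [-0.0178, 0.7482, 0.6632, 0.8456], [0.0, 0.0, 0.0, 1.0]] ['image', 'fx', 'fy', 'cx', 'cy', 'world_from_camera']
top 509.59853786055254 509.59853786055254 312.41920967514216 193.0312721685042 [[0.0019, 0.9956, -0.0937, 0.4917], [-0.9996, 0.0044, 0.0262, 0.0223], [0.0264, 0.0937, 0.9953, 1.3959], [0.0, 0.0, 0.0, 1.0]] ['image', 'fx', 'fy', 'cx', 'cy', 'world_from_camera']
```

View pics/scene0.png

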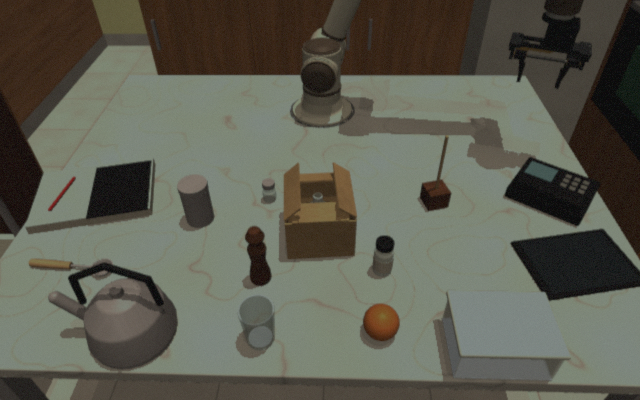

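View pics/top0.png

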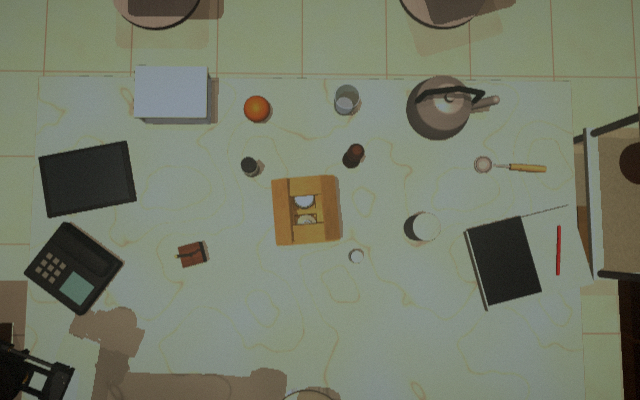

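The scene picture shows the carton around (320,215), with its side flaps raised. The mill is at (258,255), spice jar (383,255), salt jar (268,190), canister (196,200) and block (435,195), with the reed's top at (446,138). In the top picture the carton is at (307,210) and the block at (192,255). I'll enlarge the carton in both views.

```bash
python3 - <<'E'
import cv2,numpy as np
a=cv2.imread('pics/scene0.png')[130:290,235:475];b=cv2.imread('pics/top0.png')[135:285,160:380]
a=cv2.resize(a,(400,267),interpolation=3);a=cv2.resize(cv2.imread('pics/scene0.png')[155:265,275:365],(390,476),interpolation=2);b=cv2.resize(cv2.imread('pics/top0.png')[165:255,262:352],(400,400),interpolation=2)
o=np.zeros((480,800,3),np.uint8);o[:476,:390]=a;o[:400,395:795]=b
o=cv2.convertScaleAbs(o,alpha=1.5)
cv2.imwrite('pics/crop0.png',o)
E
```

```text
(no output)
```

View pics/crop0.png

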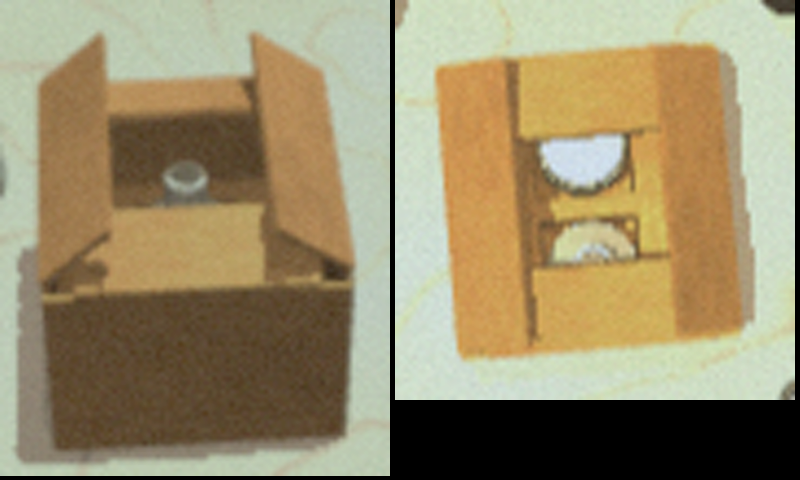

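```bash
cat > h.py <<'E'
import numpy as np,cv2
K={'scene':(471.9009,315.3712,193.8472),'top':(509.5985,312.4192,193.0313)}
T={n:np.load(f'{n}T.npy') for n in K}
def ray(n,u,v):
    f,cx,cy=K[n];d=T[n][:3,:3]@np.array([(u-cx)/f,-(v-cy)/f,-1]);return T[n][:3,3],d/np.linalg.norm(d)
def plane(n,u,v,z):
    o,d=ray(n,u,v);return o+d*(z-o[2])/d[2]
def tri(ps,pt):
    (a,d),(b,e)=ray('scene',*ps),ray('top',*pt)
    s=np.linalg.lstsq(np.c_[d,-e],b-a,rcond=None)[0];p,q=a+d*s[0],b+e*s[1];return (p+q)/2,np.linalg.norm(p-q)
def proj(n,p):
    f,cx,cy=K[n];c=T[n][:3,:3].T@(np.asarray(p)-T[n][:3,3]);return cx-f*c[0]/c[2],cy+f*c[1]/c[2]
E
python3 - <<'E'
from h import *
S=lambda u,v:(275+u/4.333,155+v/4.327)
P=lambda u,v:(262+(u-395)/4.444,165+v/4.444)
np.set_printoptions(precision=4,suppress=True)
for n,s,t in [('hinge far left',(350,283),(438,68)),('hinge far right',(42,290),(718,45)),('near left hinge',(322,70),(462,357)),('near right hinge',(38,80),(745,330)),
 ('Lfree near',(253,35),(530,345)),('Lfree far',(265,215),(515,62)),('Rfree near',(105,35),(676,335)),('Rfree far',(107,235),(655,50)),('far flap free L',(263,205),(522,138)),('near flap free L',(250,110),(533,268)),('bottle mouth',(187,178),(592,250))]:
    print(n,*tri(S(*s),P(*t)))
# colour-based measurement of small things
im=cv2.imread('pics/top0.png');sc=cv2.imread('pics/scene0.png')
print('top corners', [plane('top',*P(*q),.122) for q in [(438,68),(718,45),(745,330),(462,357)]])
print('block top centre guess',plane('top',191,254,.05), 'reed top scene', plane('scene',446,138,.21))
print('mill',plane('scene',258,283,0),'spice',plane('scene',383,273,0),'salt',plane('scene',269,200,0),'can',plane('scene',199,222,0))
cv2.imwrite('pics/block.png',np.hstack([cv2.resize(im[225:285,160:220],(400,400),interpolation=2),cv2.resize(sc[130:215,405:465],(400,567),interpolation=2)[:400]]))
cv2.imwrite('pics/block.png',np.hstack([cv2.resize(im[225:285,160:220],(390,390),interpolation=2),cv2.resize(sc[130:220,405:465],(260,390),interpolation=2)]))
E
```

```text
hinge far left [0.6446 0.0922 0.1116] 0.0008375574906232857
hinge far right [ 0.6577 -0.0653  0.1169] 0.004805182370441193
near left hinge [0.4808 0.0788 0.1186] 0.0045465243202819985
near right hinge [ 0.496  -0.0804  0.1218] 0.003484356245114804
Lfree near [0.4876 0.04   0.1485] 0.0037882340015708573
Lfree far [0.6428 0.0481 0.1564] 0.0019124175981577224
Rfree near [ 0.4932 -0.0408  0.152 ] 0.0019584746422036114
Rfree far [ 0.6507 -0.0298  0.149 ] 0.0012233398788980218
far flap free L [0.6033 0.0458 0.1269] 0.004669242224676662
near flap free L [0.5303 0.0388 0.13  ] 0.0038432486711986987
bottle mouth [0.5419 0.0048 0.0901] 0.00278658902459617
top corners [array([0.6433, 0.0913, 0.122 ]), array([ 0.6573, -0.0673,  0.122 ]), array([ 0.4962, -0.0821,  0.122 ]), array([0.4808, 0.0763, 0.122 ])]
block top centre guess [0.4573 0.3034 0.05  ] reed top scene [0.4682 0.3028 0.21  ]
mill [ 0.7343 -0.1233  0.    ] spice [0.6997 0.157  0.    ] salt [ 0.459 -0.129 -0.   ] can [ 0.5452 -0.2987  0.    ]
```

View pics/block.png

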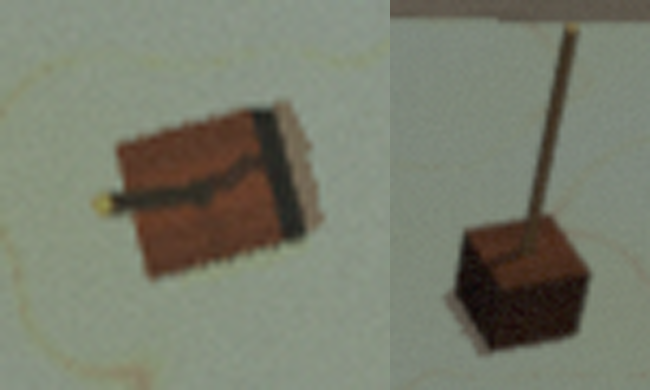

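The carton is centred at about (0.569, 0.005) with a yaw of about 5.2°. Its side flaps are raised about 0.7 rad, and the near and far flaps have their free edges about 12 mm up. The crop shows the block at top pixel (191,255) and the reed's top at (176,256). I'll close the fingers, line up with the carton and move above it.

Emit:
{"api": "move_arm", "payload": {
  "targets": "0 0 1 0; 0.2 -0.4 1 0.5; 0.6 -0.9 0 0.5; 0.6 -1 0 0.5; 0.6 -1 0 0.5; 0.6 -1 0 0.5; 0.6 -1 0 0.5; 0.6 -1 0 0.5; 0.6 -1 0 0.5; 0.6 -1 0 0.5",
  "gripper": 0
}}

```text
time_s: 0.93
tcp_pos: [0.35, 0.3741, 0.2722]
ee_rot: [[1.0, 0.027, -0.001], [0.027, -1.0, -0.001], [-0.001, 0.001, -1.0]]
wrist_force: [-0.4, 0.2, -0.6]
gripper_width: 0.326
gripper_force: 0.0
```

Emit:
{"api": "move_arm", "payload": {
  "targets": "0.6 -1 0 0.5; 0.6 -1 0 0.2; 0.6 -1 0 0; 0.6 -1 0 0; 0.6 -1 0 0; 0.6 -1 0 0; 0.6 -1 0 0; 0.6 -1 0 0; 0.6 -1 0 0; 0.6 -1 0 0"
}}

```text
time_s: 1.77
tcp_pos: [0.4999, 0.1242, 0.2722]
ee_rot: [[0.996, 0.086, -0.001], [0.086, -0.996, -0.0], [-0.001, 0.0, -1.0]]
wrist_force: [0.7, 0.5, -1.0]
gripper_width: 0.012
gripper_force: 0.0
```

```bash
python3 - <<'E'
from station import *
import numpy as np,cv2
s=sense();print(s['time_s'],s['tcp_pos'],np.degrees(np.arctan2(-s['ee_rot'][1][0],-s['ee_rot'][0][0])),np.degrees(np.arctan2(-s['ee_rot'][1][1],-s['ee_rot'][0][1])),s['wrist_force'])
E
```

```text
1.7667 [0.49991284 0.12423832 0.27219836] -175.07510432046988 94.92490002244362 [ 0.72248407  0.47918494 -1.0181204 ]
```

Emit:
{"api": "move_arm", "payload": {
  "targets": "0.7 -1 0 0; 0.7 -1 0 0; 0.7 -1 0 0; 0.66 -1 -0.5 0; 0 -0.77 -1 0; 0 0 -1 0; 0 0 -1 0; 0 0 -1 0; 0 0 -0.9 0; 0 0 0 0"
}}

```text
time_s: 2.6
tcp_pos: [0.5648, 0.0057, 0.1322]
ee_rot: [[0.996, 0.084, -0.011], [0.084, -0.996, -0.002], [-0.011, 0.001, -1.0]]
wrist_force: [-1.2, -0.7, -1.3]
gripper_width: 0.003
gripper_force: 0.0
```

Emit:
{"api": "move_arm", "payload": {
  "targets": "-0.05 0.5 0 0; -0.04 0.4 0 0; -0.03 0.3 0 0; -0.03 0.3 0 0; -0.03 0.3 0 0; -0.03 0.3 0 0; -0.03 0.3 0 0; -0.03 0.3 0 0; -0.03 0.3 0 0; -0.03 0.3 0 0"
}}

```text
time_s: 3.43
tcp_pos: [0.56, 0.0895, 0.1374]
ee_rot: [[0.996, 0.086, -0.001], [0.086, -0.996, -0.001], [-0.001, 0.001, -1.0]]
wrist_force: [0.1, -2.8, 0.5]
gripper_width: 0.005
gripper_force: 1.2
```

Emit:
{"api": "move_arm", "payload": {
  "targets": "-0.03 0.3 0 0; -0.02 0.25 0 0; 0 0 0 0; 0 0 0 0"
}}

```text
time_s: 3.77
tcp_pos: [0.559, 0.1036, 0.1373]
ee_rot: [[0.996, 0.087, -0.0], [0.087, -0.996, 0.001], [-0.0, -0.001, -1.0]]
wrist_force: [-0.7, -0.2, -1.0]
gripper_width: 0.008
gripper_force: 0.0
```

```bash
python3 - <<'E'
from station import *
import numpy as np,cv2
c=capture('scene')['image'];t=capture('top')['image']
a=cv2.resize(c[120:280,225:405],(450,400),interpolation=2);b=cv2.resize(t[155:275,250:350],(333,400),interpolation=2)
cv2.imwrite('pics/p1.png',cv2.convertScaleAbs(np.hstack([a,b]),alpha=1.4))
E
```

```text
(no output)
```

View pics/p1.png

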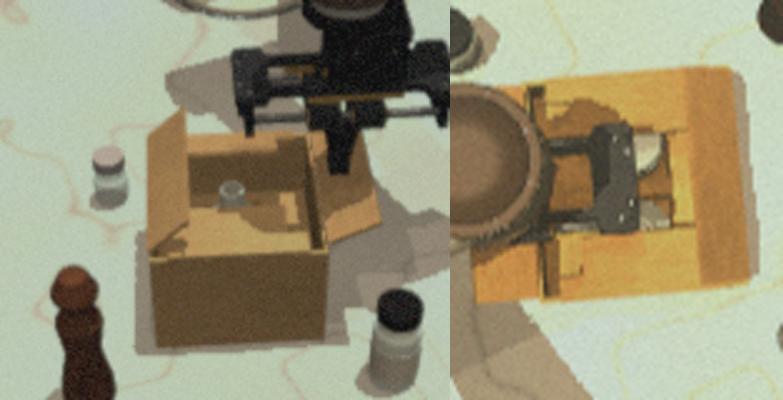

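The left flap is now folded far out: its free corner is near (380,222) in the left crop, and the bystanders are untouched. Next is the right flap, at the same height.

Emit:
{"api": "move_arm", "payload": {
  "targets": "-0.02 0.2 0 0; 0.09 -1 0 0; 0.09 -1 0 0; 0.09 -1 0 0; 0.09 -1 0 0; 0.05 -0.5 0 0; 0.03 -0.3 0 0; 0.03 -0.3 0 0; 0.03 -0.3 0 0; 0.03 -0.3 0 0"
}}

```text
time_s: 4.7
tcp_pos: [0.5725, -0.0312, 0.1403]
ee_rot: [[0.996, 0.087, 0.002], [0.087, -0.996, 0.005], [0.003, -0.005, -1.0]]
wrist_force: [-16.1, 28.1, 33.5]
gripper_width: -0.001
gripper_force: 23.7
```

Emit:
{"api": "move_arm", "payload": {
  "targets": "0.03 -0.3 0 0; 0.03 -0.3 0 0; 0.03 -0.3 0 0; 0.03 -0.3 0 0; 0.03 -0.3 0 0; 0.03 -0.3 0 0; 0.03 -0.3 0 0; 0.02 -0.2 0 0; 0 0 0 0; 0 0 0 0"
}}

```text
time_s: 5.53
tcp_pos: [0.5774, -0.0932, 0.1372]
ee_rot: [[0.996, 0.085, -0.001], [0.085, -0.996, -0.0], [-0.001, 0.0, -1.0]]
wrist_force: [-1.1, -0.7, -0.4]
gripper_width: 0.004
gripper_force: 0.0
```

Emit:
{"api": "move_arm", "payload": {
  "targets": "-0.08 1 0 0; -0.08 1 0 0; -0.08 1 0 0; -0.08 0.91 0 0; 0 0 -0.5 0; 0 0 -0.45 0; -0.5 -0.05 0 0; -0.4 -0.03 0.02 0; -0.3 -0.03 0.05 0; -0.3 -0.03 0.05 0"
}}

```text
time_s: 6.37
tcp_pos: [0.5418, 0.0034, 0.1218]
ee_rot: [[0.996, 0.09, 0.024], [0.09, -0.996, 0.002], [0.024, -0.0, -1.0]]
wrist_force: [17.3, -1.3, 8.2]
gripper_width: 0.006
gripper_force: 9.3
```

Emit:
{"api": "move_arm", "payload": {
  "targets": "-0.3 -0.03 0.05 0; -0.3 -0.03 0.1 0; -0.3 -0.03 0.1 0; -0.3 -0.03 0.1 0; -0.3 -0.03 0.1 0; -0.3 -0.03 0.1 0; -0.3 -0.03 0.1 0; -0.3 -0.03 0.1 0; -0.3 -0.03 0 0; 0 0 0 0"
}}

```text
time_s: 7.2
tcp_pos: [0.4615, -0.0055, 0.1347]
ee_rot: [[0.996, 0.086, -0.004], [0.086, -0.996, -0.001], [-0.004, 0.0, -1.0]]
wrist_force: [0.5, -1.0, 0.1]
gripper_width: 0.003
gripper_force: 0.2
```

Emit:
{"api": "move_arm", "payload": {
  "targets": "-0.1 0 0 0; 1 0.09 0 0; 1 0.09 0 0; 1 0.09 0 0; 1 0.09 0 0; 0.4 0.04 -0.5 0; 0 0 -0.4 0; 0.5 0.05 0 0; 0.4 0.03 0.02 0; 0.3 0.03 0.05 0"
}}

```text
time_s: 8.03
tcp_pos: [0.596, 0.0068, 0.1117]
ee_rot: [[0.996, 0.084, -0.017], [0.084, -0.996, -0.003], [-0.017, 0.001, -1.0]]
wrist_force: [-17.7, 0.5, 5.4]
gripper_width: 0.0
gripper_force: 8.9
```

Emit:
{"api": "move_arm", "payload": {
  "targets": "0.3 0.03 0.05 0; 0.3 0.03 0.05 0; 0.3 0.03 0.1 0; 0.3 0.03 0.1 0; 0.3 0.03 0.1 0; 0.3 0.03 0.1 0; 0.3 0.03 0.1 0; 0.3 0.03 0.1 0; 0.3 0.03 0.1 0; 0.3 0.03 0.1 0"
}}

```text
time_s: 8.87
tcp_pos: [0.6106, 0.006, 0.1378]
ee_rot: [[0.979, 0.086, -0.183], [0.082, -0.996, -0.033], [-0.186, 0.017, -0.982]]
wrist_force: [-70.4, 16.7, 62.4]
gripper_width: 0.007
gripper_force: 44.8
```

Emit:
{"api": "move_arm", "payload": {
  "targets": "0.3 0.03 0 0; 0.1 0 0 0; 0 0 0 0; -1 0 1 0; -1 0.5 1 0; -0.6 1 1 0; -0.6 1 1 0; -0.5 1 0 0; -0.5 1 0 0; -0.5 1 0 0",
  "gripper": 50
}}

```text
time_s: 9.7
tcp_pos: [0.5685, 0.1545, 0.2363]
ee_rot: [[0.996, 0.085, -0.001], [0.085, -0.996, 0.0], [-0.001, -0.0, -1.0]]
wrist_force: [0.2, -0.7, 0.2]
gripper_width: 0.562
gripper_force: 0.0
```

```bash
python3 - <<'E'
from station import *
import numpy as np,cv2
c=capture('scene')['image'];t=capture('top')['image']
cv2.imwrite('pics/scene2.png',c);cv2.imwrite('pics/top2.png',t)
a=cv2.resize(c[120:280,225:405],(450,400),interpolation=2);b=cv2.resize(t[155:275,250:355],(350,400),interpolation=2)
cv2.imwrite('pics/p2.png',cv2.convertScaleAbs(np.hstack([a,b]),alpha=1.4))
E
```

```text
(no output)
```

View pics/p2.png

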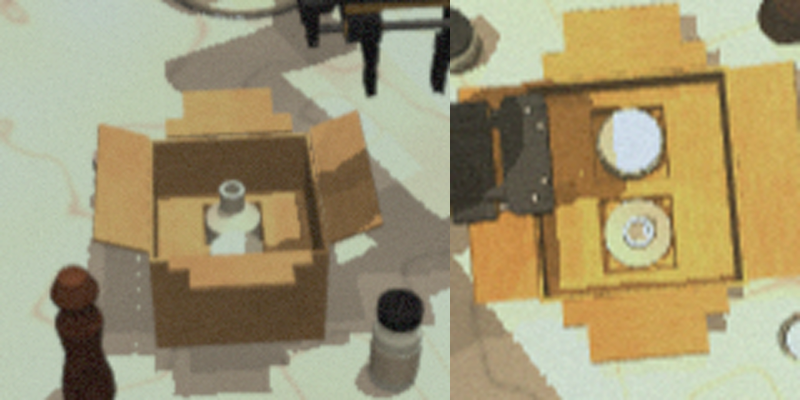

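All four flaps now lie outward. In the left crop the free edges are far (190–295,283), near (183–268,90), right (96,125–242) and left (358–382,112–222). The bottle mouth is at (638,230) in the right crop. Next I'll check the angles and locate the reed and the mouth.

```bash
python3 - <<'E'
from h import *
np.set_printoptions(precision=4,suppress=True)
S=lambda u,v:(225+u/2.5,120+v/2.5)
P=lambda u,v:(250+(u-450)/3.333,155+v/3.333)
a=np.radians(5.2);ex=np.array([np.cos(a),np.sin(a),0]);ey=np.array([-np.sin(a),np.cos(a),0]);C=np.array([.5694,.0046,0])
def side(n,px,ax,val):
    o,d=ray(n,*px);s=(val-(o-C)@ax)/(d@ax);p=o+s*d-C;return np.array([p@ex,p@ey,p[2]])
for n,q,ax,v in [('left far',(382,222),ex,.08),('left near',(358,112),ex,-.08),('right far',(95,242),ex,.08),('right near',(97,125),ex,-.08),('far L',(295,278),ey,.044),('far R',(190,287),ey,-.044),('near L',(268,88),ey,.044),('near R',(183,92),ey,-.044)]:
    p=side('scene',S(*q),ax,v)
    if n[0] in'lr': ang=np.arctan2(p[2]-.122,.079-abs(p[1]))
    else: ang=np.arctan2(p[2]-.117,.084-abs(p[0]))
    print(n,p,round(ang,2))
print('top view far',[plane('top',*P(*q),.13) for q in[(565,12),(680,8),(592,362),(706,352)]])
m=tri(S(231,188),P(638,231));p=m[0]-C;print('mouth',m,p@ex,p@ey)
print('mouth plane top',plane('top',*P(638,231),.089),'scene',plane('scene',*S(231,188),.089))
rt=tri((446.5,136.9),(160+102/6.5,225+203/6.5));print('reedtop',rt)
print('hole',tri((405+(530-390)/4.333,130+247/4.333),(160+203/6.5,225+196/6.5)),'blocktop',plane('top',160+201/6.5,225+194/6.5,.05))
print(proj('top',[.569,.2,0]))
E
```

```text
left far [0.08   0.128  0.1408] 2.77
left near [-0.08    0.1295  0.1368] 2.86
right far [ 0.08   -0.121   0.1342] 2.86
right near [-0.08   -0.1235  0.136 ] 2.84
far L [0.1607 0.044  0.1609] 2.62
far R [-0.2447 -0.044  -0.2694] -1.96
near L [-0.1072  0.044   0.1504] 2.18
near R [-1.1127 -0.044  -0.6068] -2.53
top view far [array([0.6973, 0.0592, 0.13  ]), array([ 0.7009, -0.0274,  0.13  ]), array([0.4362, 0.0375, 0.13  ]), array([ 0.4436, -0.0468,  0.13  ])]
mouth (array([0.5343, 0.0036, 0.0863]), np.float64(0.0009288473375645229)) -0.03504385779383196 0.0021968602703814023
mouth plane top [0.5342 0.0032 0.089 ] scene [0.5373 0.0042 0.089 ]
reedtop (array([0.4562, 0.3064, 0.2047]), np.float64(0.0008232536469706933))
hole (array([0.4546, 0.3064, 0.0477]), np.float64(0.0063049203754739986)) blocktop [0.4552 0.3035 0.05  ]
(np.float64(233.90913089061866), np.float64(212.42205093573477))
```

The flaps read about 2.7–2.85 rad, comfortably past 2.2. On to the reed at about (0.456, 0.305).

Emit:
{"api": "move_arm", "payload": {
  "targets": "-0.6 0.8 0 0; -0.7 1 0 0; -0.7 1 0 0; -0.7 1 0 0; -0.7 1 0 0; -0.6 0.7 0 0; -0.5 0.52 0 0; 0 0 0 0; 0 0 0 0"
}}

```text
time_s: 10.55
tcp_pos: [0.4569, 0.3041, 0.2362]
ee_rot: [[0.996, 0.087, -0.001], [0.087, -0.996, -0.001], [-0.001, 0.001, -1.0]]
wrist_force: [-0.0, 0.0, -0.5]
gripper_width: 0.577
gripper_force: 0.0
```

```bash
python3 - <<'E'
from station import *
from h import *
s=sense();c=capture('wrist');print(s['tcp_pos'],np.round(c['hand_eye'],4).tolist(),c['fx'],c['cx'],c['cy'],c.keys())
H=np.eye(4);H[:3,:3]=s['ee_rot'];H[:3,3]=s['tcp_pos'];W=H@c['hand_eye']
for p in [(.456,.305,.21),(.456,.305,.05)]:
    q=W[:3,:3].T@(np.array(p)-W[:3,3]);print(c['cx']-c['fx']*q[0]/q[2],c['cy']+c['fx']*q[1]/q[2])
cv2.imwrite('pics/w.png',c['image'])
E
```

```text
[0.45688246 0.30407014 0.23624202] [[0.0006, 0.9615, 0.2749, 0.0749], [1.0, -0.0005, -0.0004, -0.0009], [-0.0003, 0.2749, -0.9615, -0.1616], [0.0, 0.0, 0.0, 1.0]] 313.4531570901477 318.4624126100647 196.88166919369726 dict_keys(['image', 'fx', 'fy', 'cx', 'cy', 'hand_eye'])
318.11031267581075 229.7065927274281
318.0329533970297 176.4808900185809
```

View pics/w.png

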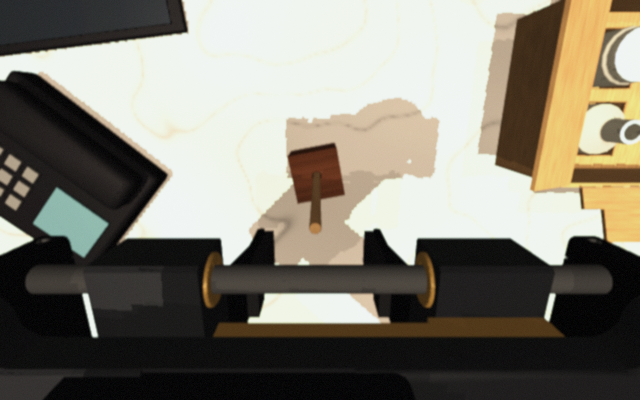

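The wrist view shows the reed's top at (315,230), where (318,230) was predicted, so it is about 2 mm further left. I'll correct for that, descend and grip.

Emit:
{"api": "move_arm", "payload": {
  "targets": "-0.03 0.1 -0.2 0; 0 0 -0.6 0; 0 0 -0.6 0; 0 0 -0.6 0; 0 0 -0.6 0; 0 0 -0.2 0; 0 0 0 0"
}}

```text
time_s: 11.18
tcp_pos: [0.4563, 0.3052, 0.1654]
ee_rot: [[0.996, 0.084, -0.003], [0.084, -0.996, -0.003], [-0.003, 0.003, -1.0]]
wrist_force: [0.7, 0.2, 0.0]
gripper_width: 0.578
gripper_force: 0.0
```

Emit:
{"api": "move_arm", "payload": {
  "targets": "0 0 0 0; 0 0 0 0; 0 0 0 0; 0 0 0 0; 0 0 0 0; 0 0 0 0; 0 0 0 0; 0 0 0 0",
  "gripper": 0
}}

```text
time_s: 11.85
tcp_pos: [0.4564, 0.3067, 0.1675]
ee_rot: [[0.996, 0.086, 0.0], [0.086, -0.996, 0.0], [0.0, 0.0, -1.0]]
wrist_force: [-0.6, -0.6, 0.0]
gripper_width: 0.08
gripper_force: 30.0
```

Emit:
{"api": "move_arm", "payload": {
  "targets": "0 0 0.3 0; 0 0 0.5 0; 0 0 0.8 0; 0 0 0.9 0; 0 0 0.9 0; 0 0 0.9 0; 0 0 0.9 0; 0 0 0.9 0; 0 0 0.6 0; 0 0 0.3 0"
}}

```text
time_s: 12.68
tcp_pos: [0.457, 0.3071, 0.3456]
ee_rot: [[0.996, 0.086, 0.004], [0.086, -0.996, 0.003], [0.004, -0.003, -1.0]]
wrist_force: [0.3, 0.5, 0.3]
gripper_width: 0.083
gripper_force: 30.0
```

Emit:
{"api": "move_arm", "payload": {
  "targets": "0.1 -0.4 0 0; 0.2 -0.8 0 0; 0.25 -1 0 0; 0.25 -1 0 0; 0.25 -1 0 0; 0.25 -1 0 0; 0.25 -1 0 0; 0.25 -1 0 0; 0.25 -1 0 0; 0.25 -1 0 0"
}}

```text
time_s: 13.52
tcp_pos: [0.5132, 0.0747, 0.3409]
ee_rot: [[0.996, 0.086, -0.003], [0.086, -0.996, -0.001], [-0.003, 0.001, -1.0]]
wrist_force: [-0.0, 0.6, -1.0]
gripper_width: 0.079
gripper_force: 30.0
```

Emit:
{"api": "move_arm", "payload": {
  "targets": "0.25 -1 0 0; 0.27 -0.9 0 0; 0.25 -0.7 0 0; 0.2 -0.4 0 0; 0.1 0.05 0 0; 0 0 0 0; 0 0 0 0; 0 0 0 0"
}}

```text
time_s: 14.18
tcp_pos: [0.5404, 0.0037, 0.342]
ee_rot: [[0.996, 0.087, -0.001], [0.087, -0.996, 0.0], [-0.001, -0.0, -1.0]]
wrist_force: [-0.1, 0.6, 0.2]
gripper_width: 0.079
gripper_force: 30.0
```

```bash
python3 - <<'E'
from station import *
from h import *
s=sense();c=capture('scene')['image'];t=capture('top')['image'];w=capture('wrist')
H=np.eye(4);H[:3,:3]=s['ee_rot'];H[:3,3]=s['tcp_pos'];W=H@w['hand_eye'];np.savez('w3.npz',W=W,f=w['fx'],cx=w['cx'],cy=w['cy'])
p=s['tcp_pos'];print(p,s['time_s'],s['gripper_width'])
print('pred tip scene',proj('scene',[p[0],p[1],p[2]-.1575]),'mouth',proj('scene',[.535,.0035,.089]))
cv2.imwrite('pics/s3.png',c);cv2.imwrite('pics/w3.png',w['image'])
a=cv2.resize(c[100:240,265:365],(400,560),interpolation=2);b=cv2.resize(w['image'][40:250,220:420],(400,420),interpolation=2)
b=cv2.copyMakeBorder(b,0,140,0,0,0);cv2.imwrite('pics/p3.png',cv2.convertScaleAbs(np.hstack([a,b]),alpha=1.2))
E
```

```text
[0.54042454 0.0036654  0.34204742] 14.1833 0.0791567972245166
pred tip scene (np.float64(316.48241483896834), np.float64(164.70062970704237)) mouth (np.float64(317.13491595492366), np.float64(194.55873554531436))
```

View pics/p3.png

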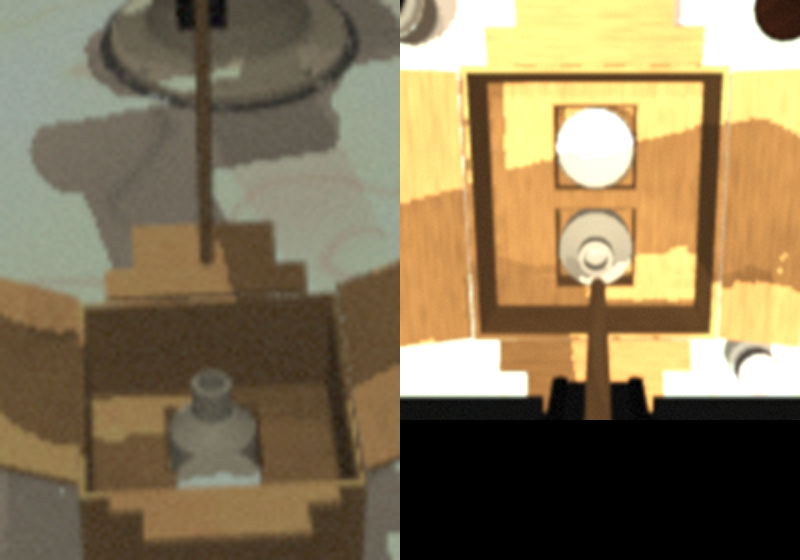

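The scene view has the reed tip at (317,165) and the mouth at (318,196). The wrist view has the tip at (318,181) and the mouth at (318,169). I'll triangulate both.

```bash
python3 - <<'E'
from h import *
d=np.load('w3.npz');T['w']=d['W'];K['w']=(float(d['f']),float(d['cx']),float(d['cy']))
np.set_printoptions(precision=4,suppress=True)
def t2(ps,pw):
    (a,d),(b,e)=ray('scene',*ps),ray('w',*pw);s=np.linalg.lstsq(np.c_[d,-e],b-a,rcond=None)[0];p,q=a+d*s[0],b+e*s[1];return (p+q)/2,np.linalg.norm(p-q)
print(t2((316.75,165),(318.5,181.5)),t2((317.75,196),(318,169)))
for z in(.184,.187):print('tip',plane('scene',316.75,165,z),plane('w',318.5,181.5,z))
print('mouth',plane('scene',317.75,196,.089),plane('w',318,169,.089))
E
```

```text
(array([0.5404, 0.0043, 0.1837]), np.float64(0.00016244951977975117)) (array([0.5344, 0.0047, 0.0838]), np.float64(0.00034298905302973775))
tip [0.5408 0.0043 0.184 ] [0.5405 0.0044 0.184 ]
tip [0.5446 0.0045 0.187 ] [0.5412 0.0045 0.187 ]
mouth [0.5402 0.0052 0.089 ] [0.5354 0.0046 0.089 ]
```

Emit:
{"api": "move_arm", "payload": {
  "targets": "-0.1 0 -0.2 0; -0.1 0.01 -0.5 0; 0 0 -0.6 0; 0 0 -0.6 0; 0 0 -0.6 0; 0 0 -0.5 0; 0 0 -0.2 0; 0 0 0 0; 0 0 0 0"
}}

```text
time_s: 15.08
tcp_pos: [0.5358, 0.0033, 0.2627]
ee_rot: [[0.996, 0.086, 0.0], [0.086, -0.996, -0.0], [0.0, 0.0, -1.0]]
wrist_force: [-0.3, 0.5, -0.6]
gripper_width: 0.081
gripper_force: 30.0
```

```bash
python3 - <<'E'
from station import *
from h import *
s=sense();c=capture('scene')['image'];w=capture('wrist')['image'];print(s['tcp_pos'])
a=cv2.resize(c[165:225,290:345],(396,432),interpolation=2);b=cv2.resize(w[90:240,240:400],(400,375),interpolation=2)
b=cv2.copyMakeBorder(b,0,57,0,0,0);cv2.imwrite('pics/p4.png',cv2.convertScaleAbs(np.hstack([a,b]),alpha=1.2))
E
```

```text
[0.53582846 0.00327937 0.26266435]
```

View pics/p4.png

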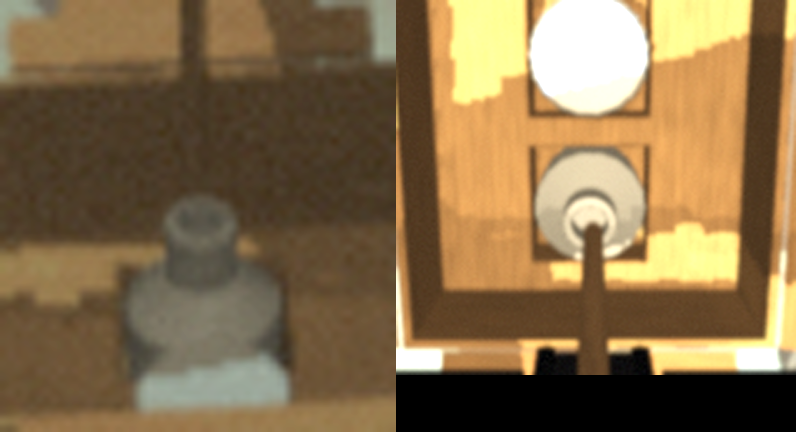

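```bash
python3 - <<'E'
from h import *
from station import sense
d=np.load('w3.npz');W=d['W'].copy();p=np.array(sense()['tcp_pos']);W[:3,3]+=p-np.array([.54042,.00367,.34205])
T['w']=W;K['w']=(float(d['f']),float(d['cx']),float(d['cy']))
print(plane('w',318.8,180.8,.1045),plane('w',317.6,176.8,.089))
E
```

```text
[0.53688392 0.00382621 0.1045    ] [0.53766167 0.00519485 0.089     ]
```

Emit:
{"api": "move_arm", "payload": {
  "targets": "0.03 0.055 0 0; 0 0 -0.2 0; 0 0 -0.2 0; 0 0 -0.2 0; 0 0 -0.2 0; 0 0 -0.2 0; 0 0 -0.2 0; 0 0 0 0"
}}

```text
time_s: 15.85
tcp_pos: [0.5357, 0.0045, 0.2308]
ee_rot: [[0.996, 0.086, -0.003], [0.086, -0.996, -0.0], [-0.003, 0.0, -1.0]]
wrist_force: [-0.8, 0.9, -0.2]
gripper_width: 0.076
gripper_force: 30.0
```

Emit:
{"api": "move_arm", "payload": {
  "targets": "0 0 -0.3 0; 0 0 -0.4 0; 0 0 -0.4 0; 0 0 -0.4 0; 0 0 -0.4 0; 0 0 -0.3 0; 0 0 -0.2 0; 0 0 -0.15 0; 0 0 0 0; 0 0 0 0"
}}

```text
time_s: 16.68
tcp_pos: [0.5367, 0.0046, 0.1686]
ee_rot: [[0.996, 0.086, 0.0], [0.086, -0.996, -0.0], [0.0, 0.0, -1.0]]
wrist_force: [0.6, 1.1, -0.1]
gripper_width: 0.081
gripper_force: 30.0
```

Emit:
{"api": "move_arm", "payload": {
  "targets": "0 0 -0.05 0; 0 0 0 0; 0 0 0 0; 0 0 0 0; 0 0 0 0; 0 0 0 0; 0 0 0 0",
  "gripper": 80
}}

```text
time_s: 17.27
tcp_pos: [0.5365, 0.0046, 0.1674]
ee_rot: [[0.996, 0.086, 0.0], [0.086, -0.996, 0.0], [0.0, -0.0, -1.0]]
wrist_force: [0.0, -0.3, -0.9]
gripper_width: 0.522
gripper_force: 0.0
```

Emit:
{"api": "move_arm", "payload": {
  "targets": "0 0 0.4 0; 0 0 0.8 0; 0 0 0.8 0; 0 0 0.8 0; 0 0 0.8 0; 0 0 0.6 0; 0 0 0 0; 0 0 0 0; 0 0 0 0; 0 0 0 0"
}}

```text
time_s: 18.1
tcp_pos: [0.5358, 0.0045, 0.2711]
ee_rot: [[0.996, 0.086, -0.002], [0.086, -0.996, -0.0], [-0.002, 0.0, -1.0]]
wrist_force: [0.2, -0.1, -0.4]
gripper_width: 0.922
gripper_force: 0.0
```

```bash
python3 - <<'E'
from station import *
from h import *
s=sense();c=capture('scene')['image'];t=capture('top')['image'];print(s['tcp_pos'],s['wrist_force'],s['gripper_width'])
print('reed top expected upright',proj('scene',[.536,.005,.209]))
cv2.imwrite('pics/p5.png',cv2.convertScaleAbs(cv2.resize(c[90:310,165:445],(764,600),interpolation=2),alpha=1.3))
E
```

```text
[0.5357694  0.00448302 0.27114997] [ 0.1500111  -0.05803974 -0.38735918] 0.9215211094520189
reed top expected upright (np.float64(316.9690911037296), np.float64(154.8843462395609))
```

View pics/p5.png

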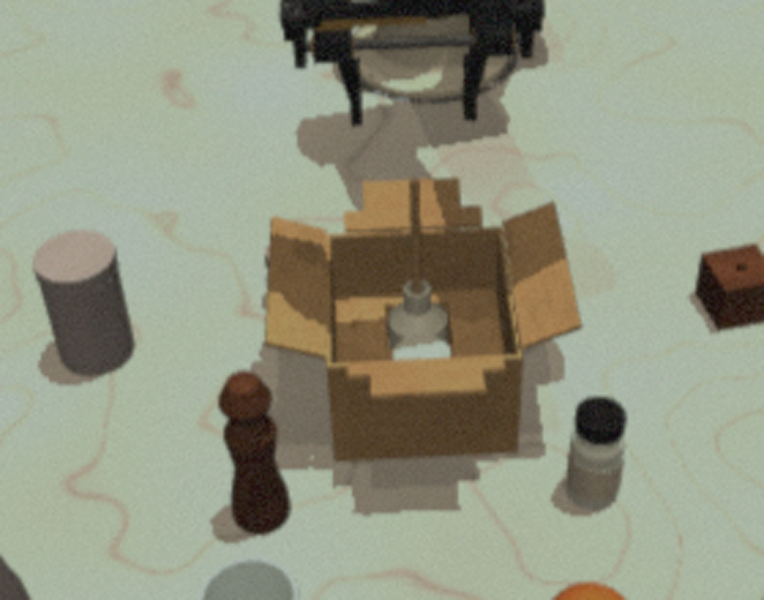

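The reed stands in the bottle's neck. Its top is at (415,182) in the crop, which matches the predicted position. The flaps are back, the bystanders are upright and the arm is clear.

```bash
python3 -c "
from station import *
print(finish_job())"
```

```text
the job is handed in; nothing more can be done
None
```

I handed the job in at about 18 s of the 72 s allowed: all four flaps folded back to about 2.7–2.85 rad by my camera measurements, the reed standing in the bottle, and the bystanders in view upright; the verdict wasn't returned, and the worst wrist force I saw was about 95 N (limit 120 N) while forcing the far flap.

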